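Pop the push-to-open utensil box

ROBOT

A 6-joint arm with a two-finger parallel gripper is mounted at the origin on the work surface. World frame = base frame: x ahead of the robot, y to its left, z up, the work surface at z = 0. Lengths are in m, angles in rad, forces in N, time in s.
With the tool pointing down it reaches from about 0.25 to 0.8 m from the base axis. Payload 8.5 kg.
Tool frame: the origin (TCP) lies at the very end of the fingers, on their centre line; the grasp point (between the pads) lies 19 mm behind it; z points along the fingers, y is the direction in which the jaws open and shut (so a half turn about z gives the same grasp; the last joint's range is limited). The gripper opens to 85 mm and grips with 20 to 120 N. Pads are 22 mm wide; open, the fingers measure 114 mm over their backs; the gripper's body (76 mm by 85 mm) begins 54 mm behind the grasp point. The pads swing forward as they close: fully open they stand 13 mm farther back than shut.
Start: joints at [-1.115, 0.238, -0.013, 1.319, 0, 1.571], TCP at [0.231, -0.471, 0.231] pointing down, gripper open.
Joint ranges: [-2.66, 2.66], [-1.03, 1.9], [-1.14, 1.46], [-1.82, 2.27], [-1.45, 1.34], [-3.14, 3.14]. Speed limits (rad/s): [2.22, 2.22, 2.79, 3.14, 3.14, 3.14].

INTERFACE

Orientations are given as a unit quaternion [x, y, z, w].
In Python, from cell import status, read_camera, ticket gives the robot as it stands. The module is installed in compiled form; this text tells all that it offers.
- The arm moves only by the shell command python3 -m handwheel 'ROWS' [FORCE]. ROWS is a JSON object of lists of equal length, an entry for each row: "linear": the shift along the tool's x, y, z in m, a list of three; "turn": the turn about the tool's z in degrees; "jaw": the finger opening in m, from 0 to 0.0854. A call has 1 to 8 rows; each row shifts and turns the pose as measured when the row begins, along the tool's axes as they then stand; what a row does not reach is not made up. A row lasts 1/12 s, in which the tool goes at most 41.7 mm and 7.16 degrees, less where a joint would pass 70% of its speed; a pose out of reach is approached as far as the arm can. A call is refused whole if a number of a shift passes 0.0417 or a number of a turn 7.16, either way. A call with a gripper value outside its range is refused whole. The fingers move at their own pace and stop on an object; FORCE is the grip in N (left out, the last holds). Time passes only in rows, so rows that do not move let the fingers close. It gives the time, the measured TCP pose, the force and the opening at its end, in the units of the state.
- status.sense(): the state, without advancing time (a new reading comes with each control period).
- read_camera(name): name is "scene" or "top" or "wrist"; returns a dict with "frame" (384x512x3 uint8, red, green, blue), "camera_matrix" (3x3 intrinsics, pixels), "origin" and "rotation" of the camera in the world; the wrist camera has in their place "mount" (4x4, takes a point from camera to tool coordinates, whose origin is the TCP and whose axes are the flange's). Camera axes: x right, y down, z forward; pixel columns grow to the right and rows downward; lengths in m; the calibration is good to about 2 mm. A picture is of the moment at which its call begins: read the wrist's pose just before it. There is no depth.
- ticket.sign_off(): hands the job in, once; it reports no verdict.
The state is a dict: "t": time; "joints": joint angles; "dq": joint speeds; "tau": joint torques, N m; "tcp_pos": TCP position; "ee_rot": TCP orientation; "ft_force": force on the tool from outside, world axes, zero at the start; "moment": the same for the moment, N m; "gripper_width": opening from 0.0 (shut) to 1.0 (fully open).
Only numpy, scipy, OpenCV 4.12 (cv2) and the standard library are available. Lean on these libraries where they do the work, as an engineer would, in place of code of your own. Each camera call takes 0.05 s, during which the arm holds its last target. There are 200 camera calls.

TASK

Open the wooden utensil box so the whisk can be put away: press down gently on the front of its closed lid to trip the push-to-open catch, take the finger away so that the lid springs half open by itself, then push the lid back past upright until it rests fully open. Only push with the fingertips: do not squeeze or force the lid or the box, and leave the bowl, funnel, pump bottle and whisk where they are.

Things in the scene. Friction and masses are not known exactly. Their poses are not given: they have to be found in the camera images.
- box: Fixed wooden utensil box, 120 mm deep (its x) by 240 mm long (its y), 90 mm high, walls 6 mm, with a flat lid hinged along its far (+x) side. Origin at the centre of its underside, on the table; z up. Its front (-x, the lid's free edge) faces roughly towards the robot. The lid is 120 mm from hinge to front edge, 244 mm long, 8 mm thick, and floats 11 mm above the walls.
- lid_front (a point): Middle of the lid's front edge, on its upper face; moves with the lid. Shut: 109 mm above the table, 64 mm to -x of the box origin, half way along the length; axes then as the box. Pressing here takes about 3 to 5 N and trips the touch catch 4 to 6 mm down (hard stop 9 mm down). Half open: about 105 mm above the hinge.
- lid (a joint): Lid angle, rad: 0 shut and latched, grows as the front edge rises, 1.57 upright, 1.95 open stop; pressed: down to -0.075. Once tripped and let go, a spring lifts it within about a second to rest half open near 1.07. From there it turns freely (about 1 N at the edge): let go before upright it falls back to half open, past upright it falls to the stop and stays. The catch does not engage again.
- turntable: Round wooden turntable beside the box, 320 mm across, top 27 mm above the table, free to turn about its vertical axis. Origin on the table at its centre. Carries the bowl, bottle and funnel.
- bowl: White ceramic bowl, 130 mm across, 55 mm high, on the turntable; origin under its centre.
- bottle: Empty white pump dispenser bottle, 60 mm across, 180 mm high with its pump head, on the turntable; origin under its centre.
- funnel: Plastic funnel standing mouth down, 90 mm across, 95 mm high, on the turntable; origin under its centre.
- whisk: Flat steel whisk lying on the table behind the box, 200 mm long, 56 mm wide, 14 mm thick; origin on its underside 75 mm from the handle's end, the wire loops towards its +x.
- lid_hinge (a point): Middle of the lid's hinge axis (along the box's y): 56 mm to +x of the box origin, 105 mm above the table; at the lid's mid-thickness. The catch's small steel striker hangs 27 mm down from the lid 85 mm to +y of the middle, 13 mm inside the front edge; the spring plunger rises 27 mm above the hinge 85 mm to -y of the middle, 22 mm in front of the hinge.

How it is judged:
On the way, in this order (a step that is already met when the one before it is completed fails the run):
1. the lid's front is pressed down (value of joint lid below -0.015 rad).
2. the lid has sprung half open by itself, not touched (value of joint lid between 0.6 and 1.3 rad and contact force between anything else and box below 0.3 N), for 0.2 s.
3. the lid is pushed back past upright to fully open (value of joint lid above 1.75 rad), for 0.2 s.
At the end, for the whole second after the job is handed in: The lid rests fully open (beyond 1.75 rad, slower than 0.1 rad/s), and the bowl, bottle, funnel and whisk are within 25 mm of where they started (value of joint lid above 1.75 rad and velocity of joint lid between -0.1 and 0.1 rad/s and distance of each of bowl, bottle, funnel, whisk from where it was at the start of the episode below 0.025 m); the robot touches nothing.
It fails at once if the box or its lid is squeezed or forced: more than 35 N between the fingers and the box (contact force between the fingers and box above 35 N).
It fails at once if the bowl, bottle, funnel or whisk is moved or lifted by more than 25 mm (distance of any of bowl, bottle, funnel, whisk from where it was at the start of the episode above 0.025 m).
It also fails if it takes over 48 s, if anything falls off the work surface, if the arm or the gripper's body presses on something with over 40 N, if the wrist force passes 120 N, or if a joint passes its speed limit or range.

## Working session

There is one attempt and no reset: what is moved stays moved. The work goes in short steps, Python scripts to look and compute and a shell command to move; the robot and the scene stay as the last step left them, time stands still between calls to the robot, and variables do not carry over. Pictures are saved under pics/ and viewed, about 8 in all and at most 12, crops included, and the job is handed in when it is done.

```bash
mkdir -p pics; python3 - <<'E'
from cell import status, read_camera
import cv2,numpy as np
s=status.sense();print({k:np.round(v,3).tolist() for k,v in s.items()})
for n in("scene","top"):
    r=read_camera(n);cv2.imwrite(f"pics/{n}0.png",r["frame"][:,:,::-1])
    np.savez(f"{n}.npz",**r)
    print(n,r["camera_matrix"].round(1).tolist(),r["origin"],r["rotation"].round(3).tolist())
E
```

```text
{'t': 0.0, 'joints': [-1.115, 0.239, -0.014, 1.319, -0.0, 1.571], 'dq': [0.0, -0.001, 0.001, 0.002, 0.001, 0.001], 'tau': [-0.002, -53.878, 34.644, 0.018, -0.0, -0.0], 'tcp_pos': [0.231, -0.471, 0.231], 'ee_rot': [0.974, 0.226, -0.0, -0.001], 'ft_force': [0.144, -0.435, -0.286], 'moment': [-0.016, -0.0, 0.019], 'gripper_width': 0.999}
scene [[424.2, 0.0, 255.3], [0.0, 424.2, 193.8], [0.0, 0.0, 1.0]] [ 1.62572936 -0.06861387  0.94077866] [0.658, 0.615, -0.292, -0.322]
top [[391.3, 0.0, 254.7], [0.0, 391.3, 191.0], [0.0, 0.0, 1.0]] [0.51395816 0.01825046 1.20048517] [0.71, -0.704, 0.021, -0.022]
```

View pics/top0.png

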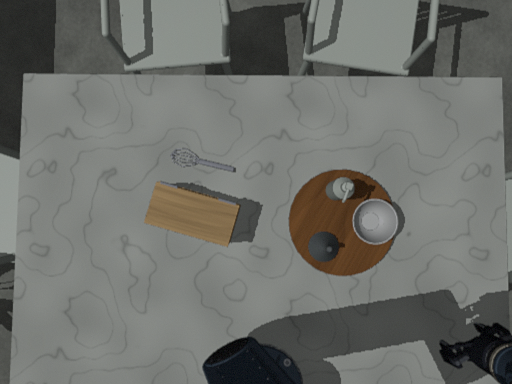

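View pics/scene0.png

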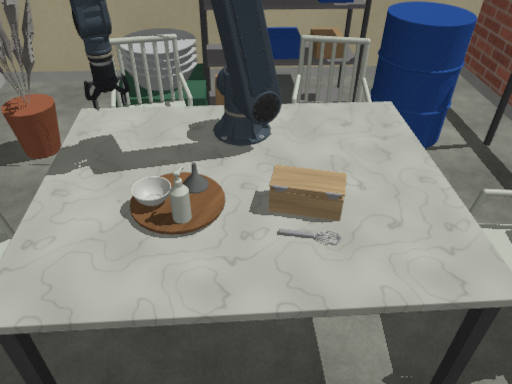

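The top picture shows the lid as a wood quad at about (155,182), (240,205), (230,245), (146,222). The whisk is behind it near (200,162), and the turntable is to the right at about (343,222). The scene picture agrees: the box is shut and its surroundings are clear. Next I fit the lid.

```bash
cat > h.py <<'E'
import cv2,numpy as np
from scipy.spatial.transform import Rotation as R
def ray(r,uv,z):
    d=R.from_quat(r["rotation"]).apply(np.linalg.solve(r["camera_matrix"],[uv[0],uv[1],1])); o=r["origin"]
    return o+d*(z-o[2])/d[2]
E
python3 - <<'E'
from h import *
r=np.load("top.npz");f=r["frame"]
print(f[210,190],f[200,310],f[230,250])
hsv=cv2.cvtColor(f,cv2.COLOR_RGB2HSV)
m=((hsv[...,1]>70)&(hsv[...,2]>110)).astype(np.uint8);m[:,:135]=0;m[:,265:]=0;m[:160]=0;m[270:]=0
c=max(cv2.findContours(m,0,2)[0],key=cv2.contourArea)
rect=cv2.minAreaRect(c);b=cv2.boxPoints(rect);print(rect)
p=np.array([ray(r,q,.109) for q in b]);print(p.round(4))
print([np.linalg.norm(p[i]-p[i-1]).round(4) for i in range(4)])
cen=p.mean(0);e=p[np.argsort(p[:,1])]
ly=(e[2:].mean(0)-e[:2].mean(0));ly/=np.linalg.norm(ly);lx=np.array([ly[1],-ly[0],0])
print("lid centre",cen,"yaw deg",np.degrees(np.arctan2(lx[1],lx[0])))
print("front",cen-lx*.06,"hinge",cen+lx*.06)
E
```

```text
[126 105  73] [90 59 34] [64 66 64]
((191.24102783203125, 213.5310516357422), (86.67737579345703, 42.719696044921875), 16.090816497802734)
[[0.4909 0.3278 0.109 ]
 [0.6057 0.2976 0.109 ]
 [0.5405 0.0637 0.109 ]
 [0.4265 0.0953 0.109 ]]
[np.float64(0.2413), np.float64(0.1187), np.float64(0.2428), np.float64(0.1183)]
lid centre [0.51591102 0.19609508 0.109     ] yaw deg -15.52458185749098
front [0.45810008 0.21215419 0.109     ] hinge [0.57372196 0.18003597 0.109     ]
```

```bash
python3 -m handwheel '{"linear":[[0,0,-0.012],[0,0,-0.012],[0,0,-0.012],[0,0,-0.012],[0,0,-0.012],[0,0,-0.012],[0,0,-0.012],[0,0,0]],"turn":[-7,-7,-7,-7,-7,-7,-7,0],"jaw":[0,0,0,0,0,0,0,0]}' 20; python3 - <<'E'
from h import *
from cell import status
s=status.sense();T=R.from_quat(s["ee_rot"]);print(s["joints"],s["gripper_width"],T.as_matrix().round(3).tolist())
print(T.inv().apply(np.array([.4697,.2089,.15])-s["tcp_pos"]))
E
```

```text
t: 0.77
tcp_pos: [0.23, -0.4692, 0.3144]
ee_rot: [0.785, 0.619, 0.001, -0.005]
ft_force: [0.4, -0.4, 0.3]
gripper_width: -0.004
[-1.11497572e+00  2.29796922e-01  1.85701207e-01  1.53733590e+00
  2.20830201e-05  6.91474984e-01] -0.004164427389897923 [[0.233, 0.972, -0.005], [0.972, -0.233, 0.01], [0.008, -0.007, -1.0]]
[0.71394515 0.07584837 0.16974438]
```

```bash
python3 -m handwheel '{"linear":[[0.04,0.004,0],[0.04,0.004,0],[0.04,0.004,0],[0.04,0.004,0],[0.04,0.004,0],[0.04,0.004,0],[0.04,0.004,0],[0.04,0.004,0]],"turn":[0,0,0,0,0,0,0,0],"jaw":[0,0,0,0,0,0,0,0]}' | head -2; python3 -m handwheel '{"linear":[[0.04,0.004,0],[0.04,0.004,0],[0.04,0.004,0],[0.04,0.004,0],[0.04,0.004,0],[0.04,0.004,0],[0.04,0.004,0],[0.02,0.004,0]],"turn":[2,0,0,0,0,0,0,0],"jaw":[0,0,0,0,0,0,0,0]}' | head -2; python3 - <<'E'
from h import *
from cell import status
s=status.sense();T=R.from_quat(s["ee_rot"]);print(s["joints"].round(2),T.as_matrix().round(3).tolist())
print(T.inv().apply(np.array([.4697,.2089,.15])-s["tcp_pos"]))
E
```

```text
t: 1.43
tcp_pos: [0.3403, -0.1624, 0.3084]
t: 2.1
tcp_pos: [0.467, 0.1271, 0.305]
[0.26 0.16 0.07 1.49 0.02 2.18] [[0.349, 0.937, -0.013], [0.937, -0.349, 0.014], [0.008, -0.017, -1.0]]
[ 0.07632838 -0.02336487  0.15609425]
```

```bash
python3 -m handwheel '{"linear":[[0,0,0.02],[0.02,-0.005,0.035],[0.025,-0.006,0.035],[0.025,-0.006,0.03],[0.005,-0.002,0.01],[0,0,0]],"turn":[-5,0,0,0,0,0],"jaw":[0,0,0,0,0,0]}'; cat >where.py <<'E'
from h import *
from cell import status,read_camera
import sys
s=status.sense();T=R.from_quat(s["ee_rot"]);x=T.as_matrix()[:,0];print("yaw err",np.degrees(np.arctan2(x[1],x[0]))-74.5,"tilt",T.as_matrix()[:,2].round(3),"t",s["t"],"F",s["ft_force"].round(2),"w",s["gripper_width"])
X=np.array([.9635,-.2677,0]);Y=np.array([.2677,.9635,0]);d=s["tcp_pos"]-np.array([.5737,.1800,.105])
print("TCP rel hinge, box axes [x,y,z]:",(d@X).round(4),(d@Y).round(4),d[2].round(4))
if len(sys.argv)>1:
    for n in sys.argv[2:]:
        r=read_camera(n);np.savez(n+".npz",**r);cv2.imwrite(f"pics/{n}{sys.argv[1]}.png",r["frame"][:,:,::-1])
E
python3 where.py 1 scene
```

```text
t: 2.6
tcp_pos: [0.4678, 0.2135, 0.167]
ee_rot: [0.8, 0.599, -0.002, -0.009]
ft_force: [-0.7, -0.5, -0.2]
gripper_width: -0.002
yaw err -0.8413214272311933 tilt [-0.014  0.012 -1.   ] t 2.6 F [-0.71 -0.47 -0.16] w -0.002473868778758236
TCP rel hinge, box axes [x,y,z]: -0.111 0.0039 0.062
```

View pics/scene1.png

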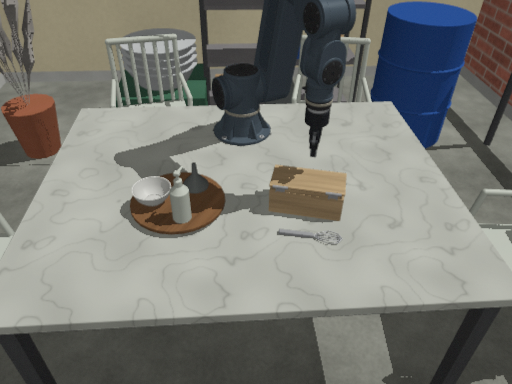

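The scene picture shows the shut fingertips at about (314,155), over the middle of the lid's front edge. I descend to just above the lid, then press in small steps.

```bash
python3 -m handwheel '{"linear":[[0,0.002,0.02],[0,0.002,0.02],[0,0.001,0.01],[0,0,0]],"turn":[0,0,0,0],"jaw":[0,0,0,0]}' >/dev/null; python3 where.py
```

```text
yaw err -1.361379923159376 tilt [-0.01   0.013 -1.   ] t 2.9833 F [ 0.17 -0.36 -0.03] w 0.003517325016678914
TCP rel hinge, box axes [x,y,z]: -0.1047 0.003 0.0141
```

```bash
python3 -m handwheel '{"linear":[[0,0,0.004],[0,0,0.003],[0,0,0.003],[0,0,0]],"turn":[0,0,0,0],"jaw":[0,0,0,0]}' >/dev/null; python3 where.py;  python3 -m handwheel '{"linear":[[0,0,0.002],[0,0,0]],"turn":[0,0],"jaw":[0,0]}' >/dev/null; python3 where.py
```

```text
yaw err -1.6308055640848806 tilt [-0.006  0.015 -1.   ] t 3.3167 F [ 0.55  0.07 -1.07] w 7.437291409339436e-05
TCP rel hinge, box axes [x,y,z]: -0.1028 0.0027 0.0069
yaw err -1.6543999149035784 tilt [-0.005  0.016 -1.   ] t 3.4833 F [-0.22 -0.07 -0.15] w -0.0006375562721437392
TCP rel hinge, box axes [x,y,z]: -0.1023 0.003 0.0057
```

```bash
python3 -m handwheel '{"linear":[[0,-0.001,0.003],[0,-0.001,0.002],[0,0,0]],"turn":[0,0,0],"jaw":[0,0,0]}' >/dev/null; python3 where.py;  python3 -m handwheel '{"linear":[[0,0,0.002],[0,0,0]],"turn":[0,0],"jaw":[0,0]}' >/dev/null; python3 where.py
```

```text
yaw err -1.67432493748791 tilt [-0.     0.016 -1.   ] t 3.7333 F [-0.02 -0.71  1.85] w 0.0028521941519214808
TCP rel hinge, box axes [x,y,z]: -0.1027 0.0036 0.0019
yaw err -1.6723482185936973 tilt [-0.     0.015 -1.   ] t 3.9 F [-0.19 -1.77  3.85] w -5.410711166192631e-05
TCP rel hinge, box axes [x,y,z]: -0.1028 0.0036 0.0
```

```bash
python3 -m handwheel '{"linear":[[0,0,0.002],[0,0,0]],"turn":[0,0],"jaw":[0,0]}' >/dev/null; python3 where.py;  python3 -m handwheel '{"linear":[[0,0,0.0015],[0,0,0]],"turn":[0,0],"jaw":[0,0]}' >/dev/null; python3 where.py
```

```text
yaw err -1.6671037461290865 tilt [ 0.     0.015 -1.   ] t 4.0667 F [ 0.46 -1.48  3.65] w 0.0007278821614027156
TCP rel hinge, box axes [x,y,z]: -0.1028 0.0036 -0.0019
yaw err -1.670079575393217 tilt [ 0.001  0.016 -1.   ] t 4.2333 F [ 0.01 -1.4   5.86] w 0.004615570225167207
TCP rel hinge, box axes [x,y,z]: -0.1027 0.0036 -0.003
```

```bash
python3 -m handwheel '{"linear":[[0,-0.03,-0.035],[0,-0.035,-0.03],[0,-0.035,-0.025],[0,-0.02,-0.01],[0,0,0],[0,0,0],[0,0,0],[0,0,0]],"turn":[0,0,0,0,0,0,0,0],"jaw":[0,0,0,0,0,0,0,0]}' >/dev/null;python3 -m handwheel '{"linear":[[0,0,0],[0,0,0],[0,0,0],[0,0,0],[0,0,0],[0,0,0],[0,0,0],[0,0,0]],"turn":[0,0,0,0,0,0,0,0],"jaw":[0,0,0,0,0,0,0,0]}' >/dev/null; python3 where.py 2 scene
```

```text
yaw err -1.9355657946617981 tilt [-0.013  0.013 -1.   ] t 5.5667 F [ 0.35 -0.74 -0.56] w -0.0009350798659281674
TCP rel hinge, box axes [x,y,z]: -0.2209 0.0042 0.0884
```

View pics/scene2.png

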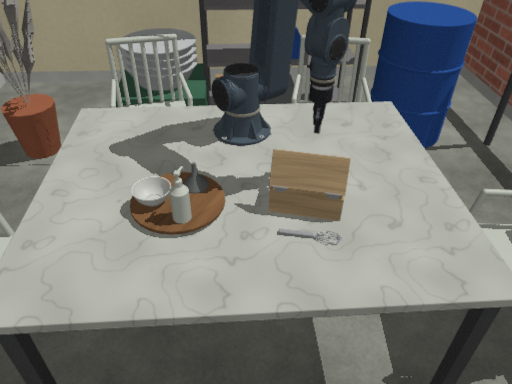

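The lid has sprung half open: its face now spans rows 152 to 190, and the fingers are clear at about (317,130). Now I push it in +x.

```bash
python3 -m handwheel '{"linear":[[0,0,0],[0,0,0],[0,0,0],[0,0,0],[0,0.04,0],[0,0.04,0],[0,0.03,0],[0,0,0]],"turn":[0,0,0,0,0,0,0,0],"jaw":[0,0,0,0,0,0,0,0]}' >/dev/null; python3 where.py; python3 -m handwheel '{"linear":[[0,0.012,0],[0,0.012,0],[0,0.012,0],[0,0.012,0],[0,0.012,0]],"turn":[0,0,0,0,0],"jaw":[0,0,0,0,0]}' >/dev/null; python3 where.py
```

```text
yaw err -1.5731353966329351 tilt [-0.011  0.014 -1.   ] t 6.2833 F [-0.45 -0.46  0.36] w 0.0042136811527207114
TCP rel hinge, box axes [x,y,z]: -0.1085 0.0014 0.0875
yaw err -1.5924428448446122 tilt [-0.014  0.014 -1.   ] t 6.7 F [-0.82  0.07  0.7 ] w -0.0038627593575573643
TCP rel hinge, box axes [x,y,z]: -0.0463 -0.0009 0.0862
```

```bash
python3 -m handwheel '{"linear":[[0,0.012,0],[0,0.012,0],[0,0.012,0],[0,0.01,0],[0,0,0]],"turn":[0,0,0,0,0],"jaw":[0,0,0,0,0]}' >/dev/null; python3 where.py 3 scene
```

```text
yaw err -1.5870237087127634 tilt [-0.013  0.014 -1.   ] t 7.1167 F [-0.57 -0.53 -0.18] w 0.0019896199234431247
TCP rel hinge, box axes [x,y,z]: 0.0059 -0.002 0.085
```

View pics/scene3.png

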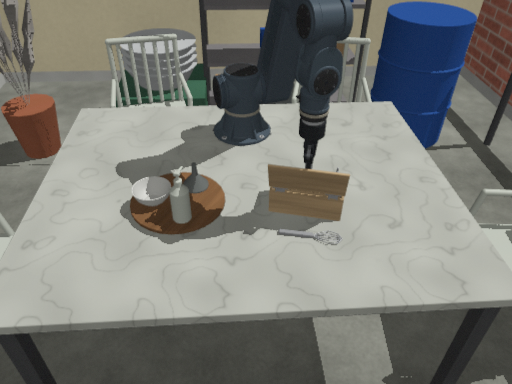

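The lid now leans back, with its top edge at row 167 or so. I retreat and check.

```bash
python3 -m handwheel '{"linear":[[0,-0.02,0],[0,-0.04,0],[0,-0.04,0],[0,-0.04,-0.03],[0,-0.02,-0.03],[0,0,0],[0,0,0],[0,0,0]],"turn":[0,0,0,0,0,0,0,0],"jaw":[0,0,0,0,0,0,0,0]}' >/dev/null; python3 -m handwheel '{"linear":[[0,0,0],[0,0,0],[0,0,0],[0,0,0],[0,0,0],[0,0,0],[0,0,0],[0,0,0]],"turn":[0,0,0,0,0,0,0,0],"jaw":[0,0,0,0,0,0,0,0]}' >/dev/null; python3 where.py 4 scene top; python3 - <<'E'
import cv2,numpy as np
from h import *
cv2.imwrite("pics/both.png",np.hstack([cv2.resize(cv2.imread("pics/scene4.png")[130:270,200:400],None,fx=2,fy=2),cv2.resize(cv2.imread("pics/top4.png")[130:270,130:330],None,fx=2,fy=2)]))
r=np.load("scene.npz")
def pr(p): q=r["camera_matrix"]@R.from_quat(r["rotation"]).inv().apply(p-r["origin"]);return (q[:2]/q[2]).round(1)
for th in (1.07,1.57,1.75,1.95):
    X=np.array([.9635,-.2677,0]);Y=np.array([.2677,.9635,0])
    c=np.array([.5737,.18,.105])-X*.12*np.cos(th)+np.array([0,0,.12*np.sin(th)]);print(th,pr(c-.122*Y),pr(c+.122*Y))
a=cv2.imread("pics/top0.png").astype(int);b=cv2.imread("pics/top4.png").astype(int)
for n,(u,v,w,h) in {"turntable":(288,168,110,110),"whisk":(165,145,75,30)}.items(): print(n,np.abs(a-b)[v:v+h,u:u+w].max(2).mean())
E
```

```text
yaw err -1.7537850947158518 tilt [-0.023  0.01  -1.   ] t 8.5 F [-0.09  0.04  0.56] w -0.0013196614587261575
TCP rel hinge, box axes [x,y,z]: -0.1552 -0.0017 0.1384
1.07 [272.5 149.2] [349.9 158.2]
1.57 [269.5 155. ] [350.2 164.6]
1.75 [268.3 159.4] [349.9 169.2]
1.95 [266.9 165.4] [349.4 175.5]
turntable 21.978512396694214
whisk 23.69511111111111
```

View pics/both.png

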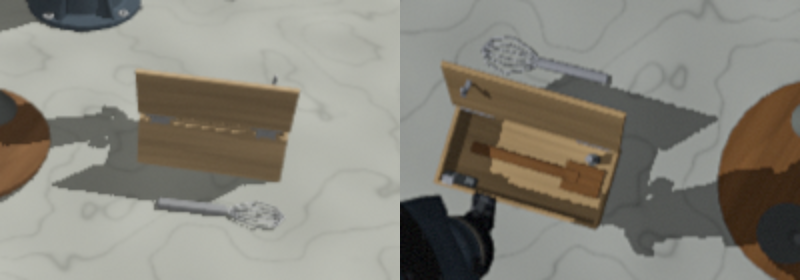

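The lid's edge ends are at scene pixels (268,166) and (349,176), which matches 1.95 rad (prediction (267,165) and (349,175)). The fingers are clear of the lid, and the whisk and turntable look unmoved.

```bash
python3 -c "
from cell import ticket
print(ticket.sign_off())"
```

```text
the job is handed in; nothing more can be done
None
```

The box lid is fully open and I handed the job in at about 8.5 s; sign-off reports no verdict.

- **Press:** I pressed the front middle of the lid with the shut fingertips. The force peaked at about 6 N in the readings taken between steps, and the catch tripped.
- **Spring open:** I backed the fingers away and the lid sprang half open by itself, seen in a picture with the fingers well clear.
- **Push:** I then pushed it past upright and withdrew the fingers.

**Last checks:** the lid's edge in the scene camera matched the predicted position for 1.95 rad to about a pixel. The robot was clear of everything, with a force reading of about 0.5 N, which is sensor noise.

**One check that did not settle anything:** comparing the start and end top pictures around the turntable and whisk showed brightness differences of 22 and 24 out of 255. I put that down to moved shadows. By eye the whisk and turntable look where they were, and the robot never came near them at their height. I did not measure the object positions separately.

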